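# Take the recorder out of the half-opening counter drawer

### The arm

A 7-joint arm with a two-finger parallel gripper is mounted at the origin on the work surface. World frame = base frame: x ahead of the robot, y to its left, z up, the work surface at z = 0. Lengths are in mm, angles in rad, forces in N, time in s.
With the tool pointing down it reaches from about 400 to 900 mm from the base axis. Payload 5.5 kg.
Tool frame: the origin (TCP) lies on the centre line of the jaws, within the pads' length; the fingertips stand 19 mm ahead of it and the grasp point (between the pads) is the TCP (bot.tip_reach is the distance from the TCP to the fingertips, in mm); z points along the fingers, y is the line along which they close (so a half turn about z gives the same grasp; the last joint's range is limited). The gripper opens to 92 mm and grips with 3 to 60 N. Pads are 19 mm wide; open, the fingers measure 130 mm over their backs; the gripper's body (75 mm by 190 mm) begins 47 mm behind the grasp point.
Start: joints at [-0.859, 0.501, -0.427, 1.55, 0.221, 1.138, -0.21], TCP at [281.99, 585.646, 245.729] pointing down, gripper open.
Joint ranges: [-2.88, 2.88], [-0.31, 2.03], [-1.54, 1.56], [0.2, 2.42], [-1.41, 4.55], [0.19, 2.02], [-2.57, 2.57]. Speed limits (rad/s): [2.57, 2.57, 3.14, 3.14, 3.14, 3.14, 3.14].

### API

Orientations are given as a rotation vector (axis times angle).
In Python, from plant import bot gives the robot as it stands.
- The arm moves only by the shell command python3 -m handwheel 'ROWS' [FORCE]. ROWS is JSON, one flat list of numbers, 7 for each row, row after row: the shift along the tool's x, y, z in m, then the turn, a rotation vector about the tool's x, y, z in degrees, then the finger opening in m, from 0 to 0.0918. In form: [dx, dy, dz, rx, ry, rz, grip, dx, dy, dz, rx, ry, rz, grip, ...]. A call has 1 to 12 rows; each row shifts and turns the commanded pose from where the row before left it, along the tool's axes as they then stand; what a row does not reach is not made up. A row lasts 1/8 s, in which the tool goes at most 62.5 mm and 10.7 degrees, less where a joint would pass 70% of its speed; a pose out of reach is approached as far as the arm can. A call with a gripper value outside its range is refused whole. The fingers move at their own pace and stop on an object; FORCE is the grip in N (left out, the last holds). Time passes only in rows, so rows that do not move let the fingers close. It gives the time, the measured TCP pose, the force, the opening and the grip force at its end, in the units of the state.
- bot.get_state(): the state, without advancing time (a new reading comes with each control period).
- bot.camera(name): name is "scene" or "top"; returns a dict with "image" (384x512x3 uint8, red, green, blue), "mtx" (3x3 intrinsics, pixels), "k1" (the pictures are not rectified: a ray, as slopes to the right and down, at radius r is drawn at 1 + k1 r^2 times it, then the intrinsics apply), "origin" and "rotation" of the camera in the world. Camera axes: x right, y down, z forward; pixel columns grow to the right and rows downward; lengths in mm; the calibration is good to about 2 mm. A picture is of the moment at which its call begins. There is no depth.
- bot.finish_job(): hands the job in; it is judged then, once.
The state is a dict: "time_s": time; "joints": joint angles; "dq": joint speeds; "effort": joint torques, N m; "tool_pos": TCP position; "eef_rot": TCP orientation; "force": force on the tool from outside, world axes, zero at the start; "ft_torque": the same for the moment, N m; "finger_gap": finger opening in mm; "grasp_force": force on a finger pad.
Only numpy, scipy, OpenCV 4.12 (cv2) and the standard library are available. Lean on these libraries where they do the work, as an engineer would, in place of code of your own. Each camera call takes 0.05 s, during which the arm holds its last target. There are 200 camera calls.

### The job

A customer wants to see the wooden recorder kept in the top drawer of the little cabinet on the shop counter. Pull the top drawer out to its stop, then tip the recorder up, end nearest the drawer front first, and draw it out slantwise from under the cabinet, because it is longer than the drawer opens. Finish still holding it up in the air, steady, the whole of it higher than the cabinet's top; leave the lower drawer shut and the skittle, ribbon spool and toy car standing where they are.

Things in the scene. Friction and masses are not known exactly. Their poses are not given: they have to be found in the camera images.
- cabinet: Two-drawer pine cabinet fixed to the counter, 222 wide, 320 deep, 176 mm high, panels 10-14 mm. It stands sideways: the front faces the robot's left, turned somewhat to the robot. Origin at counter height, middle of the lower front edge of its carcass; +x points into it (world yaw -1.6 to -1.1 rad), +z up. The drawers slide out along its -x. From above, its flat top hides what is not pulled out.
- drawer_top (a joint): Top drawer: metres pulled out along the cabinet's -x; 0 shut, stop at 0.170, starts 0 to 0.020. Slides with 1.5 N friction and light damping, stays where left. Inside it is 170 wide and 295 mm long, its floor 100 mm above the counter, side and rear walls 50 mm high. Fully out, only the first 170 mm of its length is open to above.
- handle_top (a point): Middle of the top drawer's handle: a horizontal steel bar about 10 mm thick and 100 mm long across the front (along the cabinet's y), its centre line 35 mm out from the front board, 134 mm above the counter. It moves with the drawer. Can be pinched from above with fingers opened about 30 mm, one of them in the gap of 30 mm behind the bar.
- front_edge (a point): Middle of the upper edge of the top drawer's front board, on its inner face: 162 mm above the counter, 62 mm above the drawer floor, at cabinet x = minus the joint value. The board is 14 mm thick, 218 mm wide. Moves with the drawer; the recorder must come over this edge.
- roof_edge (a point): Middle of the lower front edge of the cabinet's top panel (12 mm thick): 164 mm above the counter, 64 mm above the drawer floor, at cabinet x = 0. The recorder must come out under this edge.
- drawer_low (a joint): Lower drawer, same kind, 0 shut (starts shut): leave it shut. Its handle bar sits 78 mm below the top one.
- recorder: Dark wooden recorder, 260 mm long, 60-115 g, lying front to back on the top drawer's floor, bell in front, up to 0.05 rad skew, 22 mm off-centre; may slide 30 mm as the drawer is pulled; does not roll. Origin on its axis at the bell end, 14 mm above the floor, +x to the mouthpiece. Grip its round body, 21 mm thick, from x = 26 to 170 mm. Bell (x < 22) and head collar (x 174-192) are 29 mm thick.
- bell_end (a point): Centre of the recorder's bell end (same point as its origin), the end nearest the drawer front.
- beak_end (a point): Centre of the recorder's mouthpiece end, 260 mm from the bell end; at the start far back under the cabinet's top.
- skittle: Turned wooden skittle standing on the counter beside the cabinet, on the side away from the robot, 48 mm across, 99 mm tall; origin at the middle of its foot. Bystander.
- spool: Ribbon spool lying flat on the counter in front of the cabinet, beyond where the drawer comes out, 68 mm across, 32 mm high; origin at the middle of its underside. Bystander.
- toycar: Plain wooden toy car, 100 x 50 x 54 mm, on the counter beside where the drawer comes out, on the side away from the robot; origin between its wheels at counter height. Bystander.

How it is judged (in metres and radians):
On the way, in this order (a step that is already met when the one before it is completed fails the run):
1. the top drawer is pulled out to its stop (at least 160 of 170 mm) (value of joint drawer_top above 0.16 m), for 0.2 s.
2. the recorder slants through the opening: bell end higher than the drawer front while the mouthpiece is still under the cabinet's top (z of bell_end in the frame of cabinet above 0.165 m and x of beak_end in the frame of cabinet above 0 m and z of beak_end in the frame of cabinet below 0.164 m), for 0.05 s.
At the end, for the whole second after the job is handed in: The gripper holds the recorder still in the air (under 30 mm/s), both ends over 179 mm above the counter (the cabinet is 176 mm high), touching nothing of the cabinet; lower drawer shut within 15 mm; skittle (upright), spool and toy car within 30 mm of where they stood (height (world z) of each of bell_end, beak_end above 0.179 m and contact force between the fingers and recorder above 1 N and contact force between recorder and cabinet below 0.1 N and linear speed of recorder below 0.03 m/s and angular speed of recorder below 0.2 rad/s and value of joint drawer_low below 0.015 m and distance of each of skittle, spool, toycar from where it was at the start of the episode below 0.03 m and angle between skittle's own z axis and vertical below 0.2 rad); the arm keeps its last pose, push and grip.
It fails at once if the lower drawer is pulled open (value of joint drawer_low above 0.02 m).
It fails at once if a bystander is knocked (distance of any of skittle, spool, toycar from where it was at the start of the episode above 0.04 m or angle between skittle's own z axis and vertical above 0.5 rad).
It also fails if it takes over 56 s, if anything falls off the work surface, if the arm or the gripper's body presses on something with over 40 N, if the wrist force passes 120 N, or if a joint passes its speed limit or range.

## Working session

There is one attempt and no reset: what is moved stays moved. The work goes in short steps, Python scripts to look and compute and a shell command to move; the robot and the scene stay as the last step left them, time stands still between calls to the robot, and variables do not carry over. Pictures are saved under pics/ and viewed, at most 10 in all, crops included, and the job is handed in when it is done.

```bash
mkdir -p pics; ls
cat > h.py <<'E'
import numpy as np, cv2
from plant import bot
from scipy.spatial.transform import Rotation as R
def ray(c,uv):
    K=np.array(c["mtx"],float);uv=np.atleast_2d(uv).astype(float)
    d=(uv-[K[0,2],K[1,2]])/[K[0,0],K[1,1]]
    s=d.copy()
    for _ in range(20): s=d/(1+c["k1"]*(s**2).sum(1,keepdims=True))
    v=np.c_[s,np.ones(len(s))]@np.array(c["rotation"]).T
    return np.array(c["origin"],float),v
def onz(c,uv,z):
    o,v=ray(c,uv); return o+v*((z-o[2])/v[:,2])[:,None]
def proj(c,P):
    K=np.array(c["mtx"],float)
    q=(np.atleast_2d(P)-c["origin"])@np.array(c["rotation"]); s=q[:,:2]/q[:,2:]
    s=s*(1+c["k1"]*(s**2).sum(1,keepdims=True)); return s*[K[0,0],K[1,1]]+[K[0,2],K[1,2]]
E
python3 - <<'E'
from h import *
for n in("scene","top"):
    c=bot.camera(n); cv2.imwrite(f"pics/{n}0.png",cv2.resize(c["image"][:,:,::-1],None,fx=1.5,fy=1.5)); print(n,c["origin"],np.array(c["rotation"]).round(3).tolist(),c["mtx"],c["k1"])
print(bot.get_state())
E
```

```text
pics
scene [ 882.10000707  611.57245862 1041.10822422] [-0.702, -2.773, 0.905] [[496.26490524   0.         260.00705887]
 [  0.         496.26490524 192.83027563]
 [  0.           0.           1.        ]] 0.06630276063184355
top [ 415.57280313   33.19025355 1026.12885783] [-2.105, 2.149, -0.23] [[417.44690813   0.         256.93049473]
 [  0.         417.44690813 191.14494887]
 [  0.           0.           1.        ]] -0.026434366461964415
{'time_s': 0.1, 'joints': array([-0.85881212,  0.50176159, -0.42679961,  1.55134611,  0.22079863,
        1.13830672, -0.21031014]), 'dq': array([ 0.00073256, -0.00145668, -0.00063472, -0.00283141,  0.00146482,
       -0.00158707,  0.00063875]), 'effort': array([-1.01770728e-02, -5.67869246e+01, -5.83796740e+00, -2.79917711e+01,
       -6.89917593e-02,  2.41683848e-02,  4.49946640e-05]), 'tool_pos': array([281.7943147 , 585.0711439 , 244.77637426]), 'eef_rot': array([-6.98899696e-01, -3.06240131e+00,  2.68728767e-03]), 'force': array([-0.24618523,  0.5503734 , -0.81283728]), 'ft_torque': array([ 0.03349926, -0.05406743, -0.01720141]), 'grasp_force': 0.0, 'finger_gap': 91.7600310730503}
```

View pics/scene0.png

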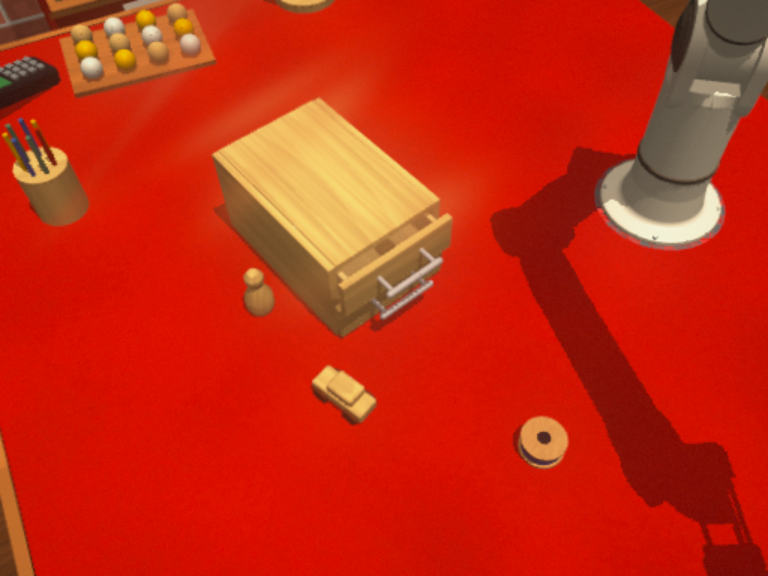

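View pics/top0.png

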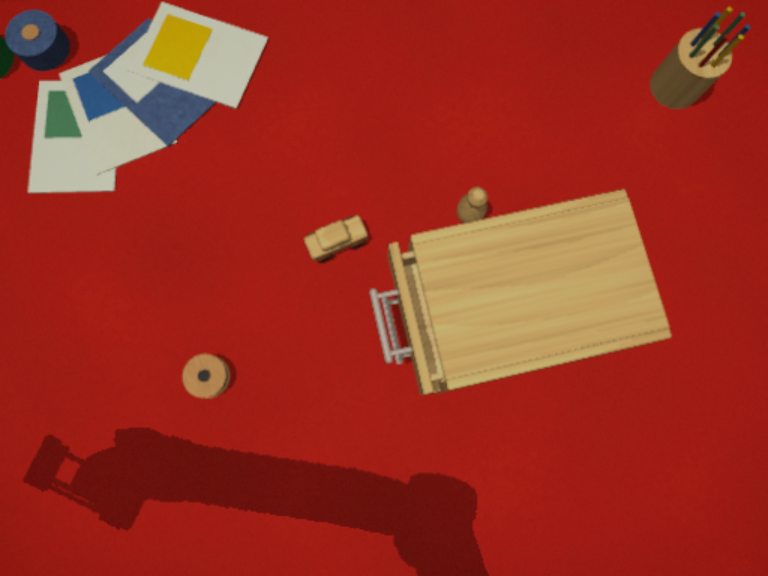

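Scene view: the cabinet's front faces left, the drawer is slightly open, and the handle runs from (390,292) to (440,262). Top view (×1.5 scale): cabinet top corners at (412,235), (626,190), (671,336) and (447,389); handle bar from (374,291) to (390,360); car at (337,238), spool at (206,376), skittle at (473,205).

```bash
sed -i 's/np.array(c\["rotation"\])/R.from_rotvec(c["rotation"]).as_matrix()/' h.py
python3 - <<'E'
from h import *
t=bot.camera("top"); s=bot.camera("scene")
f=lambda c,p,z:onz(c,(np.array(p)+.5)/1.5-.5,z)
q=f(t,[(412,235),(626,190),(671,336),(447,389)],176);print(q.round(1)); print(np.linalg.norm(np.roll(q,-1,0)-q,axis=1).round(1))
q2=f(s,[(335,262),(214,156),(320,99),(438,207)],176);print("scene",q2.round(1)); print(np.linalg.norm(np.roll(q2,-1,0)-q2,axis=1).round(1))
print("bar",f(t,[(374,291),(390,360)],139).round(1)); print("bar scene",f(s,[(390,291),(441,262)],139).round(1))
print("board outer/inner edge",f(t,[(390,245),(422,393),(398,243),(432,391)],162).round(1))
print("car",f(t,[(337,238)],40),"spool",f(t,[(206,376)],32),"sk",f(t,[(478,195)],95))
st=bot.get_state(); print(R.from_rotvec(st["eef_rot"]).as_matrix().round(3))
E
```

```text
[[ 658.1  -24.   176. ]
 [ 720.6 -335.7  176. ]
 [ 507.8 -378.   176. ]
 [ 442.8  -64.6  176. ]]
[317.9 217.  320.1 219.1]
scene [[ 640.9  -29.9  176. ]
 [ 719.3 -325.1  176. ]
 [ 505.8 -370.2  176. ]
 [ 452.5  -51.   176. ]]
[305.4 218.2 323.7 189.6]
bar [[585.9  30.9 139. ]
 [486.3  10.2 139. ]]
bar scene [[582.2  31.8 139. ]
 [487.4  20.9 139. ]]
board outer/inner edge [[647.9   6.9 162. ]
 [438.6 -31.8 162. ]
 [650.6  -4.6 162. ]
 [441.  -45.6 162. ]]
car [[693.98880251  89.31199572  40.        ]] spool [[475.46719806 297.01465304  32.        ]] sk [[ 744.55086018 -135.02209714   95.        ]]
[[-0.901  0.434 -0.001]
 [ 0.434  0.901 -0.001]
 [ 0.    -0.001 -1.   ]]
```

```bash
python3 -m handwheel '[0,0,0,0,0,-9.3,0.03,0,0,0,0,0,-9.3,0.03,0,0,0,0,0,-9.3,0.03,0,0,0,0,0,-9.3,0.03]'
python3 -m handwheel '[-0.011,-0.045,0,0,0,0,0.026,-0.011,-0.045,0,0,0,0,0.026,-0.011,-0.045,0,0,0,0,0.026,-0.011,-0.045,0,0,0,0,0.026,-0.011,-0.045,0,0,0,0,0.026,-0.011,-0.045,0,0,0,0,0.026,-0.011,-0.045,0,0,0,0,0.026,-0.011,-0.045,0,0,0,0,0.026,-0.011,-0.045,0,0,0,0,0.026,-0.011,-0.045,0,0,0,0,0.026,-0.011,-0.045,0,0,0,0,0.026,0,0,0,0,0,0,0.026]'
cat >> h.py <<'E'
def delta(P):
    st=bot.get_state();M=R.from_rotvec(st["eef_rot"]).as_matrix()
    return M.T@(np.array(P)-st["tool_pos"])
CX=np.array([np.cos(-1.368),np.sin(-1.368),0]);CY=np.array([-CX[1],CX[0],0]);CO=np.array([550.4,-44.3,0])
def cab(P): 
    d=np.atleast_2d(P)-CO; return np.c_[d@CX,d@CY,d[:,2]]
def wor(p): return CO+p[0]*CX+p[1]*CY+np.array([0,0,p[2]])
E
python3 - <<'E'
from h import *
st=bot.get_state();M=R.from_rotvec(st["eef_rot"]).as_matrix()
print(M.round(3),st["joints"].round(2),st["tool_pos"],delta([536,23,200]))
print(cab(st["tool_pos"]), M[:,1]@CX)
E
```

```text
time_s: 0.7
tool_pos: [282.0, 585.4, 245.5]
eef_rot: [0.323, -3.125, 0.001]
force: [-0.2, 0.7, 0.3]
finger_gap: 56.5
grasp_force: 0.0
time_s: 2.2
tool_pos: [500.6, 120.1, 245.4]
eef_rot: [0.303, -3.127, 0.003]
force: [-0.6, 0.1, -0.2]
finger_gap: 26.7
grasp_force: 0.0
[[-0.981 -0.192  0.   ]
 [-0.192  0.981 -0.002]
 [ 0.    -0.002 -1.   ]] [ 0.06  0.25 -0.4   1.89  0.12  1.02  1.37] [500.62361676 120.06116562 245.44154029] [ -16.11619148 -101.96779871   45.60842404]
[[-171.01836391  -15.65248538  245.44154029]] -0.9999502673630485
```

```bash
python3 -m handwheel '[-0.004,-0.0255,0,0,0,0,0.024,-0.004,-0.0255,0,0,0,0,0.024,-0.004,-0.0255,0.01,0,0,0,0.024,-0.004,-0.0255,0.025,0,0,0,0.024,0,0,0,0,0,0,0.024,0,0,0,0,0,0,0.024]'
python3 - <<'E'
from h import *
c=bot.camera("scene"); st=bot.get_state(); print(st["tool_pos"],cab(st["tool_pos"]))
im=c["image"][:,:,::-1].copy()
crop=im[120:270,180:340]; cv2.imwrite("pics/s1.png",cv2.resize(crop,None,fx=4,fy=4))
for d in (31,12,-12,-31): print(proj(c,st["tool_pos"]+np.array([0,0,-19])+d*CX))
print("bar pred",proj(c,[wor([-66,0,134]),wor([-66,50,134]),wor([-66,-50,134])]))
E
```

```text
time_s: 2.95
tool_pos: [534.9, 29.7, 211.1]
eef_rot: [0.317, -3.126, -0.002]
force: [-0.3, 0.0, 0.5]
finger_gap: 24.3
grasp_force: 0.0
[535.16702831  29.9629374  211.46582046] [[-7.58091417e+01  3.64286405e-02  2.11465820e+02]]
[[268.95453796 162.13321412]]
[[274.57004517 167.23494293]]
[[281.79280696 173.7951066 ]]
[[287.61675548 179.08333268]]
bar pred [[274.86564783 183.88105618]
 [258.05484555 195.34693341]
 [291.14670616 172.77674458]]
```

View pics/s1.png

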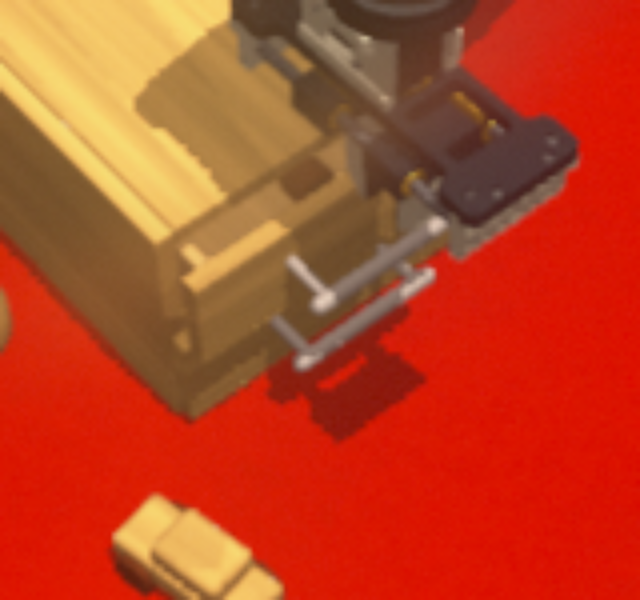

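```bash
python3 -m handwheel '[0,-0.004,0,0,0,0,0.024,0,-0.004,0,0,0,0,0.024,0,0,0,0,0,0,0.024,0,0,0,0,0,0,0.024]'
python3 - <<'E'
from h import *
st=bot.get_state(); print(cab(st["tool_pos"]),st["force"],st["tool_pos"])
c=bot.camera("top");print(proj(c,[st["tool_pos"],wor([-66,50,134]),wor([-66,-50,134])]))
cv2.imwrite("pics/t1.png",cv2.resize(c["image"][150:270,230:390,::-1],None,fx=4,fy=4))
E
```

```text
time_s: 3.5
tool_pos: [536.7, 20.1, 210.8]
eef_rot: [-0.314, 3.126, 0.0]
force: [0.4, 0.8, 0.3]
finger_gap: 24.2
grasp_force: 0.0
[[-65.81645542  -0.4141615  210.79553327]] [0.42886528 0.78385298 0.3051717 ] [536.73829035  20.08427621 210.79553327]
[[255.08114283 211.35000972]
 [249.39492711 194.19054349]
 [259.69998486 239.14463538]]
```

View pics/t1.png

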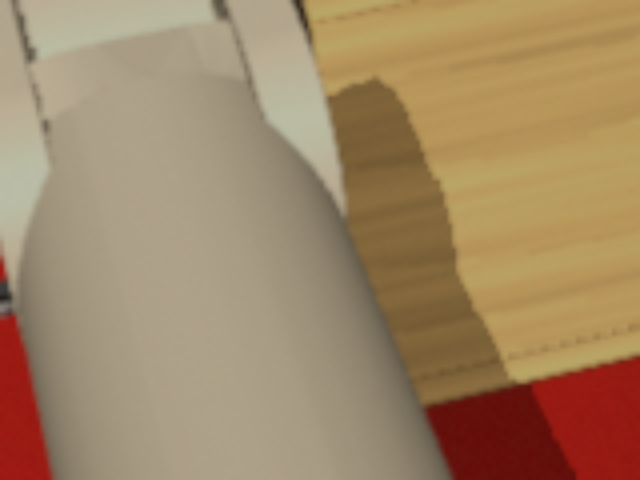

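The top view only shows the arm covering the handle. I'll descend in stages and watch the force.

```bash
python3 -m handwheel '[0,0.002,0.015,0,0,0,0.024,0,0,0.015,0,0,0,0.024,0,0,0.010,0,0,0,0.024,0,0,0.008,0,0,0,0.024,0,0,0.006,0,0,0,0.024,0,0,0.004,0,0,0,0.024,0,0,0,0,0,0,0.024]'
```

```text
time_s: 4.42
tool_pos: [536.3, 22.0, 152.6]
eef_rot: [0.314, -3.126, -0.0]
force: [0.2, -0.3, -0.2]
finger_gap: 23.8
grasp_force: 0.0
```

```bash
python3 -m handwheel '[0,0,0.007,0,0,0,0.024,0,0,0.006,0,0,0,0.024,0,0,0,0,0,0,0.0,0,0,0,0,0,0,0.0,0,0,0,0,0,0,0.0,0,0,0,0,0,0,0.0]' 20
```

```text
time_s: 5.18
tool_pos: [536.1, 22.2, 139.5]
eef_rot: [0.315, -3.125, -0.0]
force: [-0.3, 0.9, -4.3]
finger_gap: 10.2
grasp_force: 20.0
```

```bash
python3 -m handwheel '[0,0.004,0,0,0,0,0,0,0.008,0,0,0,0,0,0,0.012,0,0,0,0,0,0,0.014,0,0,0,0,0,0,0.015,0,0,0,0,0,0,0.015,0,0,0,0,0,0,0.015,0,0,0,0,0,0,0.015,0,0,0,0,0,0,0.015,0,0,0,0,0,0,0.013,0,0,0,0,0,0,0.010,0,0,0,0,0,0,0.007,0,0,0,0,0]'
python3 -m handwheel '[0,0.005,0,0,0,0,0,0,0.004,0,0,0,0,0,0,0.003,0,0,0,0,0,0,0.002,0,0,0,0,0,0,0,0,0,0,0,0,0,0,0,0,0,0,0]'
python3 - <<'E'
from h import *
st=bot.get_state(); print(cab(st["tool_pos"]),st["force"]@CX)
E
```

```text
time_s: 6.68
tool_pos: [507.1, 162.9, 139.5]
eef_rot: [0.315, -3.125, 0.0]
force: [-3.0, -2.5, -5.0]
finger_gap: 10.2
grasp_force: 20.0
time_s: 7.42
tool_pos: [505.3, 171.9, 139.5]
eef_rot: [0.31, -3.125, 0.007]
force: [-2.9, -9.3, -1.7]
finger_gap: 9.9
grasp_force: 20.0
[[-220.90333403   -0.66339545  139.50943594]] 8.578287135346331
```

```bash
python3 -m handwheel '[0,-0.002,0,0,0,0,0.024,0,0,0,0,0,0,0.024,0,0,-0.010,0,0,0,0.024,0,0,-0.025,0,0,0,0.024,0,0,-0.035,0,0,0,0.03,0,0.02,-0.035,0,0,0,0.04,0,0.05,-0.02,0,0,0,0.04,0.02,0.05,0,0,0,0,0.04,0.03,0.05,0,0,0,0,0.04,0.03,0.05,0,0,0,0,0.04,0.02,0.03,0,0,0,0,0.04,0,0,0,0,0,0,0.04]'
python3 - <<'E'
from h import *
st=bot.get_state(); print(cab(st["tool_pos"]))
for n in("top","scene"):
    c=bot.camera(n); print(proj(c,[wor([-170,0,100]),wor([0,0,164]),wor([-215,0,134])]))
    o=(150,100) if n=="top" else (170,130)
    cv2.imwrite(f"pics/{n}2.png",cv2.resize(c["image"][o[1]:o[1]+150,o[0]:o[0]+200,::-1],None,fx=4,fy=4))
E
```

```text
time_s: 8.93
tool_pos: [354.4, 402.8, 266.2]
eef_rot: [-0.326, 3.124, 0.005]
force: [0.4, 0.6, 0.4]
finger_gap: 39.9
grasp_force: 0.0
[[-477.43465409 -101.90276422  266.21877985]]
[[208.62738811 228.77041341]
 [285.41483411 207.58643592]
 [186.4131278  231.71486827]]
[[304.94911066 221.1910587 ]
 [256.27547756 158.53834479]
 [320.24475063 226.11335985]]
```

View pics/top2.png

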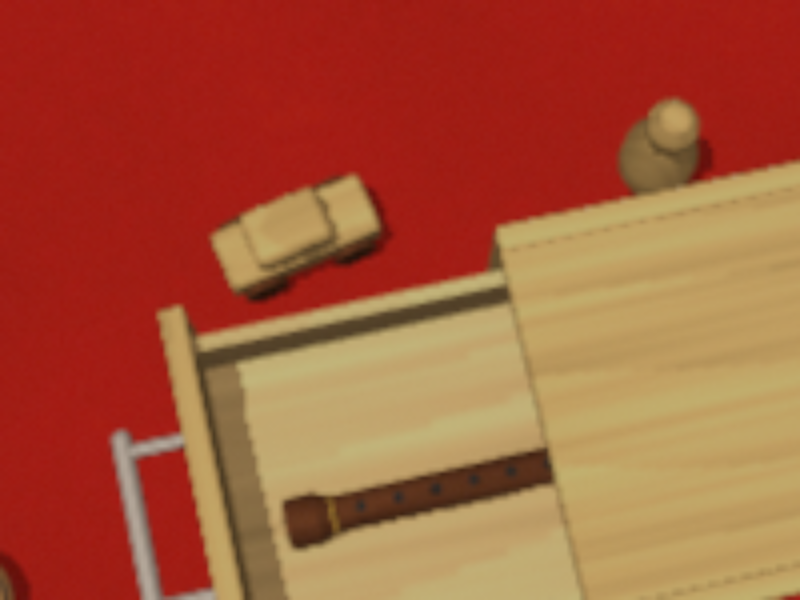

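View pics/scene2.png

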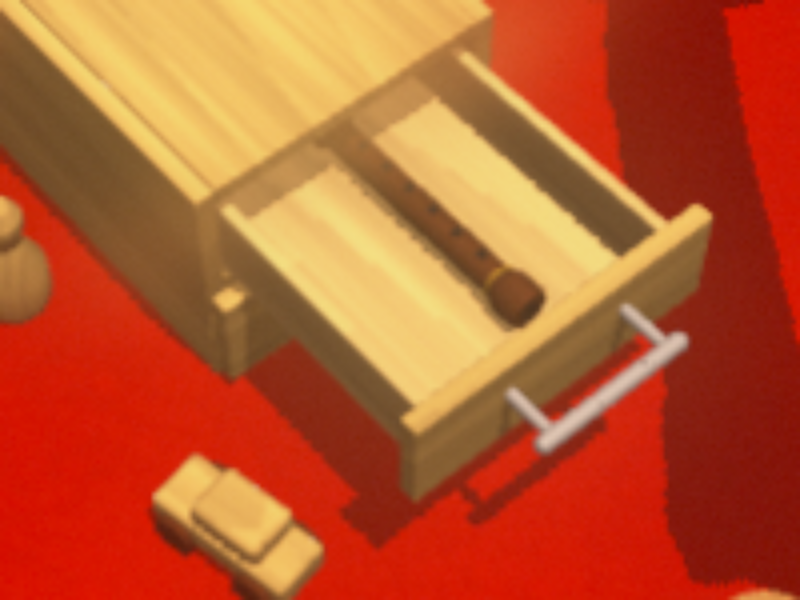

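Top view (crop ×4): recorder bell end centre at crop (287,523), body axis at the roof line (549,467). Scene view (crop ×4): bell at (525,300), body disappearing at (340,140). The drawer is fully out.

Run:
```python
from h import *
g=lambda c,o,p,z:onz(c,np.array(o)+(np.array(p)+.5)/4-.5,z)
c=bot.camera("top");s=bot.camera("scene")
for n,im,lo in(("top",c,(0,0)),("scene",s,(0,0))):
    hsv=cv2.cvtColor(im["image"],cv2.COLOR_RGB2HSV)
q=g(c,(150,100),[(287,523),(335,511),(549,467)],114);print("rec",cab(q).round(1),q.round(1))
q=g(s,(170,130),[(340,140),(490,272)],116);print("rec scene",cab(q).round(1))
print("bell front scene",cab(g(s,(170,130),[(530,303)],114)).round(1))
print("board inner top", cab(g(c,(150,100),[(182,305),(244,598)],162)).round(1))
print("roof edge",cab(g(c,(150,100),[(498,232),(583,598)],176)).round(1))
```

```text
rec [[-142.6  -11.3  114. ]
 [-115.6  -10.7  114. ]
 [   4.5  -13.   114. ]] [[510.6  93.1 114. ]
 [516.6  66.8 114. ]
 [538.6 -51.3 114. ]]
rec scene [[  19.4   -9.9  116. ]
 [-111.2  -13.4  116. ]]
bell front scene [[-140.8  -17.3  114. ]]
board inner top [[-170.8  108.7  162. ]
 [-170.   -49.7  162. ]]
roof edge [[  0.5 107.4 176. ]
 [ -1.8 -88.8 176. ]]
```

```bash
python3 -c "
from h import *
print(bot.get_state()['joints'].round(2))"
python3 -m handwheel '[0,-0.03,0,0,0,10,0.045]'
python3 -c "
from h import *
s=bot.get_state();print(s['joints'].round(2),R.from_rotvec(s['eef_rot']).as_matrix().round(2))"
```

```text
[-0.44  0.29 -0.53  1.81  0.16  1.08  0.74]
time_s: 9.25
tool_pos: [364.0, 370.3, 265.0]
eef_rot: [0.037, -3.141, -0.003]
force: [-0.1, -0.5, 0.6]
finger_gap: 44.5
grasp_force: 0.0
[-0.42  0.25 -0.5   1.85  0.13  1.07  0.63] [[-1.   -0.02 -0.  ]
 [-0.02  1.    0.  ]
 [ 0.    0.   -1.  ]]
```

```bash
python3 -m handwheel '[0,0,0,0,0,10,0.045,0,0,0,0,0,10,0.045,0,0,0,0,0,10,0.045,0,0,0,0,0,10,0.045,0,0,0,0,0,10,0.045,0,0,0,0,0,10,0.045,0,0,0,0,0,10,0.045,0,0,0,0,0,9.5,0.045,0,0,0,0,0,0,0.045]'
python3 -c "
from h import *
s=bot.get_state();print(s['joints'].round(2),R.from_rotvec(s['eef_rot']).as_matrix().round(3),delta(wor([-72,-12,215])),CY)"
```

```text
time_s: 10.38
tool_pos: [364.7, 368.7, 264.9]
eef_rot: [1.978, 2.44, 0.0]
force: [0.1, 0.2, 0.8]
finger_gap: 44.8
grasp_force: 0.0
[-0.58  0.23 -0.3   1.86  0.08  1.06 -0.71] [[-0.207  0.978  0.   ]
 [ 0.978  0.207 -0.   ]
 [-0.     0.    -1.   ]] [-370.37766587   84.61564069   49.95048805] [0.9795072  0.20140914 0.        ]
```

```bash
python3 -m handwheel '[-0.037,0.0085,0,0,0,0,0.045,-0.037,0.0085,0,0,0,0,0.045,-0.037,0.0085,0,0,0,0,0.045,-0.037,0.0085,0,0,0,0,0.045,-0.037,0.0085,0,0,0,0,0.045,-0.037,0.0085,0,0,0,0,0.045,-0.037,0.0085,0,0,0,0,0.045,-0.037,0.0085,0.01,0,0,0,0.045,-0.037,0.0085,0.02,0,0,0,0.045,-0.037,0.0085,0.02,0,0,0,0.045,0,0,0,0,0,0,0.045]'
python3 -c "
from h import *
s=bot.get_state();print(s['joints'].round(2),R.from_rotvec(s['eef_rot']).as_matrix().round(3),delta(wor([-72,-12,150])),cab(s['tool_pos']))"
```

```text
time_s: 11.75
tool_pos: [523.4, 20.6, 213.1]
eef_rot: [-1.981, -2.437, 0.005]
force: [0.0, -0.9, -0.3]
finger_gap: 44.8
grasp_force: 0.0
[-0.06  0.28 -0.03  1.91  0.01  0.95  0.1 ] [[-0.204  0.979 -0.003]
 [ 0.979  0.204 -0.002]
 [-0.001 -0.003 -1.   ]] [ 3.03735174  1.5330727  63.05452946] [[-69.03582394 -13.32787257 213.06266659]]
```

```bash
python3 -m handwheel '[0.003,0.001,0.015,0,0,0,0.045,0,0,0.015,0,0,0,0.045,0,0,0.015,0,0,0,0.045,0,0,0.015,0,0,0,0.045,0,0,0.012,0,0,0,0.045,0,0,0.010,0,0,0,0.045,0,0,0.005,0,0,0,0.045,0,0,0,0,0,0,0.045]'
python3 -c "
from h import *
s=bot.get_state();print(cab(s['tool_pos']))"
```

```text
time_s: 12.75
tool_pos: [523.9, 28.4, 127.5]
eef_rot: [-1.977, -2.441, 0.0]
force: [-0.4, 0.5, -0.3]
finger_gap: 44.6
grasp_force: 0.0
[[-76.56537034 -11.31070211 127.45318341]]
```

```bash
python3 -m handwheel '[0,0,0.005,0,0,0,0.045,0,0,0,0,0,0,0.045,0,0,0,0,0,0,0.01,0,0,0,0,0,0,0.01,0,0,0,0,0,0,0.01,0,0,0,0,0,0,0.01]' 45
python3 -c "
from h import *
s=bot.get_state();print(cab(s['tool_pos']),s['grasp_force'],s['finger_gap'])"
```

```text
time_s: 13.5
tool_pos: [524.0, 28.5, 122.8]
eef_rot: [1.977, 2.441, 0.0]
force: [-0.6, 0.1, 2.2]
finger_gap: 20.2
grasp_force: 45.0
[[-76.58543147 -11.19349859 122.81811143]] 44.995869398117065 20.210368947662484
```

```bash
cat > plan.py <<'E'
import numpy as np
K=[(0,118,114),(5,115,118),(9,107,119),(13,92,119),(17,80,119),(17,40,119),(17,0,126),(17,-30,135)]
def tcp(k):
    t=np.radians(k[0]);return np.array([k[1]-195*np.cos(t)+8.8*np.sin(t),k[2]+195*np.sin(t)+8.8*np.cos(t)])
for a,b in zip(K,K[1:]):
    n=2; s=[np.array(a)+(np.array(b)-a)*i/n for i in range(n+1)]
    for p,q in zip(s,s[1:]):
        d=tcp(q)-tcp(p);t=np.radians(p[0])
        print(q, "tcp",tcp(q).round(1),"dx %.1f dz %.1f ry %.1f"%(-d[0]*np.cos(t)+d[1]*np.sin(t),-d[0]*np.sin(t)-d[1]*np.cos(t),q[0]-p[0]))
E
python3 plan.py
```

```text
[  2.5 116.5 116. ] tcp [-77.9 133.3] dx 0.9 dz -10.5 ry 2.5
[  5. 115. 118.] tcp [-78.5 143.8] dx 1.0 dz -10.4 ry 2.5
[  7.  111.  118.5] tcp [-81.5 151. ] dx 3.6 dz -6.9 ry 2.0
[  9. 107. 119.] tcp [-84.2 158.2] dx 3.6 dz -6.8 ry 2.0
[ 11.   99.5 119. ] tcp [-90.2 164.8] dx 7.0 dz -5.6 ry 2.0
[ 13.  92. 119.] tcp [-96.  171.4] dx 6.9 dz -5.4 ry 2.0
[ 15.  86. 119.] tcp [-100.1  178. ] dx 5.4 dz -5.5 ry 2.0
[ 17.  80. 119.] tcp [-103.9  184.4] dx 5.4 dz -5.2 ry 2.0
[ 17.  60. 119.] tcp [-123.9  184.4] dx 19.1 dz 5.8 ry 0.0
[ 17.  40. 119.] tcp [-143.9  184.4] dx 19.1 dz 5.8 ry 0.0
[ 17.   20.  122.5] tcp [-163.9  187.9] dx 20.1 dz 2.5 ry 0.0
[ 17.   0. 126.] tcp [-183.9  191.4] dx 20.1 dz 2.5 ry 0.0
[ 17.  -15.  130.5] tcp [-198.9  195.9] dx 15.7 dz 0.1 ry 0.0
[ 17. -30. 135.] tcp [-213.9  200.4] dx 15.7 dz 0.1 ry 0.0
```

First half of the tilt, then a check.

```bash
python3 -m handwheel '[0.0005,0,-0.005,0,1.25,0,0.01,0.0005,0,-0.005,0,1.25,0,0.01,0.0005,0,-0.005,0,1.25,0,0.01,0.0005,0,-0.005,0,1.25,0,0.01,0.004,0,-0.007,0,2,0,0.01,0.004,0,-0.007,0,2,0,0.01,0,0,0,0,0,0,0.01,0,0,0,0,0,0,0.01]' 55
python3 - <<'E'
from h import *
s=bot.get_state();M=R.from_rotvec(s['eef_rot']).as_matrix()
print(cab(s['tool_pos']),"tilt",np.degrees(np.arcsin(M[2,0])),M[:,1]@CY,s['finger_gap'],s["ft_torque"])
E
```

```text
time_s: 14.5
tool_pos: [522.3, 36.0, 157.4]
eef_rot: [-1.898, -2.343, -0.149]
force: [0.2, 0.3, 0.3]
finger_gap: 19.7
grasp_force: 55.0
[[-84.33073137 -11.37997128 157.41324664]] tilt 8.99185310171796 0.99998053237977 19.67733539285908 [-0.20260382  0.00201264 -0.03991106]
```

```bash
python3 -m handwheel '[0.007,0,-0.0055,0,2,0,0.01,0.007,0,-0.0055,0,2,0,0.01,0.0055,0,-0.0055,0,2,0,0.01,0.0055,0,-0.005,0,2,0,0.01,0,0,0,0,0,0,0.01,0,0,0,0,0,0,0.01,0,0,0,0,0,0,0.01]'
python3 - <<'E'
from h import *
s=bot.get_state();M=R.from_rotvec(s['eef_rot']).as_matrix()
print(cab(s['tool_pos']),"tilt",np.degrees(np.arcsin(M[2,0])),s['finger_gap'],s["ft_torque"])
c=bot.camera("scene")
for th in(17,10):
    t=np.radians(th);p=cab(s['tool_pos'])[0]-8.8*np.array([np.sin(t),0,np.cos(t)])
    b=p+65*np.array([-np.cos(t),0,np.sin(t)]);print(th,b,(proj(c,wor(b))-[170,100])*4)
cv2.imwrite("pics/s3.png",cv2.resize(c["image"][100:250,170:370,::-1],None,fx=4,fy=4))
E
```

```text
time_s: 15.38
tool_pos: [518.0, 55.9, 183.4]
eef_rot: [-1.824, -2.253, -0.272]
force: [-0.4, -0.1, -0.9]
finger_gap: 19.7
grasp_force: 55.0
[[-104.62816465  -11.5435717   183.44388913]] tilt 16.999014625345616 19.66838918914109 [-0.41421365 -0.03829131 -0.00372213]
17 [-169.36084479  -11.5435717   194.03256808] [[566.32053034 375.15982145]]
10 [-170.16877256  -11.5435717   186.06471245] [[566.26310449 384.93811949]]
```

View pics/s3.png

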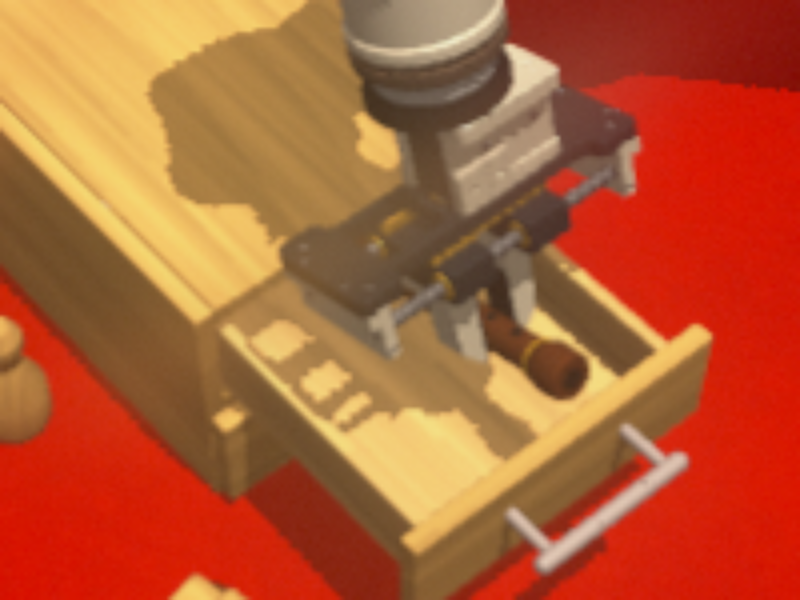

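Bell end at crop (572,372), close to the predicted (566,375) for a 17° slant, so it's clear above the drawer front. Drawing it out.

```bash
python3 -m handwheel '[0.010,0,0.003,0,0,0,0.01,0.010,0,0.003,0,0,0,0.01,0.010,0,0.003,0,0,0,0.01,0.010,0,0.003,0,0,0,0.01,0.010,0,0.001,0,0,0,0.01,0.010,0,0.001,0,0,0,0.01,0,0,0,0,0,0,0.01]'
python3 -m handwheel '[0.010,0,0.001,0,0,0,0.01,0.010,0,0.001,0,0,0,0.01,0.010,0,0,0,0,0,0.01,0.010,0,0,0,0,0,0.01,0.010,0,0,0,0,0,0.01,0.010,0,0,0,0,0,0.01,0.010,0,0,0,0,0,0.01,0,0,0,0,0,0,0.01]'
python3 - <<'E'
from h import *
s=bot.get_state();print(cab(s['tool_pos']),s['finger_gap'],s['ft_torque'])
t=np.radians(17);print("beak",cab(s['tool_pos'])[0]-8.8*np.array([np.sin(t),0,np.cos(t)])+195*np.array([np.cos(t),0,-np.sin(t)]))
E
```

```text
time_s: 16.3
tool_pos: [505.3, 116.9, 188.1]
eef_rot: [-1.822, -2.254, -0.273]
force: [0.9, -0.1, -0.9]
finger_gap: 19.7
grasp_force: 55.0
time_s: 17.3
tool_pos: [491.2, 183.0, 206.7]
eef_rot: [-1.822, -2.254, -0.273]
force: [-0.2, 0.1, -1.3]
finger_gap: 19.3
grasp_force: 55.0
[[-234.53580229  -12.17690421  206.6918193 ]] 19.259580753706665 [-0.35856685 -0.0237553   0.03152208]
beak [-50.62924588 -12.17690421 141.26385502]
```

```bash
python3 -m handwheel '[0.0015,0,-0.005,0,0,0,0.01,0.003,0,-0.010,0,0,0,0.01,0.0045,0,-0.0145,0,0,0,0.01,0.0045,0,-0.0145,0,0,0,0.01,0.0045,0,-0.0145,0,0,0,0.01,0.0045,0,-0.0145,0,0,0,0.01,0.0045,0,-0.0145,0,0,0,0.01,0.0045,0,-0.0145,0,0,0,0.01,0.003,0,-0.010,0,0,0,0.01,0.0015,0,-0.005,0,0,0,0.01,0,0,0,0,0,0,0.01,0,0,0,0,0,0,0.01]'
python3 - <<'E'
from h import *
s=bot.get_state();print(cab(s['tool_pos']),s['finger_gap'],s['joints'].round(2))
for n in("scene",):
    c=bot.camera(n)
    t=np.radians(17);p=cab(s['tool_pos'])[0]-8.8*np.array([np.sin(t),0,np.cos(t)]);a=np.array([-np.cos(t),0,np.sin(t)])
    print(p+65*a,p-195*a,proj(c,[wor(p+65*a),wor(p-195*a)])*1.5)
    cv2.imwrite("pics/s4.png",cv2.resize(c["image"][:,:,::-1],None,fx=1.5,fy=1.5))
E
```

```text
time_s: 18.8
tool_pos: [491.1, 182.0, 328.1]
eef_rot: [-1.824, -2.252, -0.271]
force: [-0.1, 0.5, -0.4]
finger_gap: 19.8
grasp_force: 55.0
[[-233.59579959  -12.55535121  328.13740485]] 19.758649962607237 [-0.03  0.18 -0.21  1.8  -0.28  1.17  0.09]
[-298.32847973  -12.55535121  338.72608381] [-49.68924318 -12.55535121 262.70944058] [[553.62163763 285.87044261]
 [412.75045489 208.75388538]]
```

View pics/s4.png

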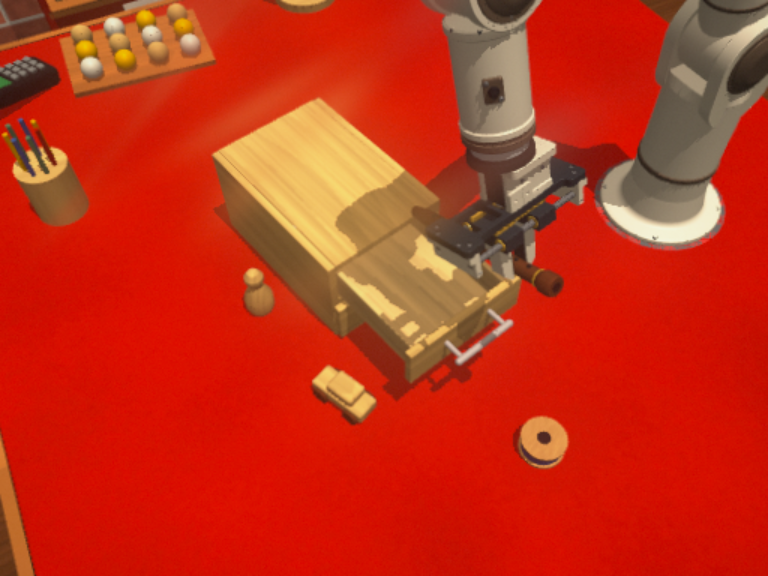

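The picture shows the recorder held clear: bell at (555,284) and beak at (417,211), both matching the predicted points at heights of about 339 and 263 mm. The bystanders haven't moved and the lower drawer is shut.

```bash
python3 -m handwheel '[0,0,0,0,0,0,0.01,0,0,0,0,0,0,0.01,0,0,0,0,0,0,0.01,0,0,0,0,0,0,0.01]'; python3 -c "
from plant import bot
print(bot.finish_job())"
```

```text
time_s: 19.35
tool_pos: [491.4, 182.1, 328.7]
eef_rot: [-1.824, -2.252, -0.273]
force: [0.3, 0.1, 0.0]
finger_gap: 19.7
grasp_force: 55.0
the job is handed in; nothing more can be done
None
```

I pulled the top drawer to its stop, drew the recorder out on a slant and handed the job in at about 19 s with it held steady, both ends at least 260 mm above the counter, the lower drawer shut and the skittle, spool and car unmoved; no verdict came back.

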